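Slide the breakfast things home onto their mats

ROBOT

A 7-joint arm with a two-finger parallel gripper is mounted at the origin on the work surface. World frame = base frame: x ahead of the robot, y to its left, z up, the work surface at z = 0. Lengths are in m, angles in rad, forces in N, time in s.
With the tool pointing down it reaches from about 0.4 to 0.85 m from the base axis. Payload 10.4 kg.
Tool frame: the origin (TCP) lies between the finger pads; the fingertips stand r.nose_length ahead of it and the grasp point (between the pads) lies 6 mm ahead of it (r.nose_length is the distance from the TCP to the fingertips, in m); z points along the fingers, x is the direction in which the jaws open and shut, and the axes are right-handed (so a half turn about z gives the same grasp; the last joint's range is limited). The gripper opens to 87 mm and grips with 3 to 60 N. Pads are 19 mm wide; open, the fingers measure 117 mm over their backs; the gripper's body (75 mm by 190 mm) begins 51 mm behind the grasp point.
Start: joints at [1.318, 0.332, -0.065, 1.46, 0.022, 1.35, -0.088], TCP at [0.142, -0.609, 0.248] pointing down, gripper open.
Joint ranges: [-2.6, 2.6], [-0.5, 2.12], [-1.47, 1.34], [0.16, 2.42], [-1.27, 4.41], [0.06, 2.06], [-2.6, 2.6]. Speed limits (rad/s): [2.22, 2.22, 2.79, 2.79, 3.14, 3.14, 3.14].

INTERFACE

Orientations are given as a unit quaternion [x, y, z, w].
In Python, from bench import r gives the robot as it stands. The module is installed in compiled form; this text tells all that it offers.
- The arm moves only by the shell command python3 -m creep 'ROWS' [OPENING] [FORCE]. ROWS is JSON, a list of rows, each an object of numbers: "x", "y", "z": the shift along the world's x, y, z in m; "spin": the turn about the world's z in degrees. In form: [{"x": .., "y": .., "z": .., "spin": ..}, ...]. A call has 1 to 12 rows; each row is the pose to reach, as a shift and turn from the pose commanded when the call began; what a row does not reach only later rows make up. A row lasts 1/8 s, in which the tool goes at most 62.5 mm and 10.7 degrees, less where a joint would pass 70% of its speed; a pose out of reach is approached as far as the arm can. A call with a gripper value outside its range is refused whole. OPENING is the finger opening in m, from 0 to 0.087, set as the call begins (- or left out, the last holds). The fingers move at their own pace and stop on an object; FORCE is the grip in N (left out, the last holds). Time passes only in rows, so rows that repeat a pose let the fingers close. It gives the time, the measured TCP pose, the force and the opening at its end, in the units of the state.
- r.read_state(): the state, without advancing time (a new reading comes with each control period).
- r.camera(name): name is "scene" or "top"; returns a dict with "pixels" (384x512x3 uint8, blue, green, red), "z_map" (384x512 float32, m along the optical axis (not along the pixel's ray), 0 where there is no reading), "K" (3x3 intrinsics, pixels), "k1" (the pictures are not rectified: a ray, as slopes to the right and down, at radius r is drawn at 1 + k1 r^2 times it, then the intrinsics apply), "R" (3x3) and "t" (3): a world point X has camera coordinates R X + t. Camera axes: x right, y down, z forward; pixel columns grow to the right and rows downward; lengths in m; the calibration is good to about 2 mm. A picture is of the moment at which its call begins.
- r.close_job(): hands the job in, once; it reports no verdict.
The state is a dict: "time": time; "joint_positions": joint angles; "joint_vel": joint speeds; "joint_torque": joint torques, N m; "ee_pos": TCP position; "eef_rot": TCP orientation; "ft_force": force on the tool from outside, world axes, zero at the start; "torque": the same for the moment, N m; "width": finger opening in m.
Only numpy, scipy, OpenCV 4.12 (cv2) and the standard library are available. Lean on these libraries where they do the work, as an engineer would, in place of code of your own. Each camera call takes 0.05 s, during which the arm holds its last target. There are 200 camera calls.

TASK

Put the breakfast things on their own mats: the salt cellar on the round white mat, the egg tray on the blue mat and the glass butter dish on the cork mat, each centred, and the two oblong ones squared up with the long side of their mat. Slide them along the shelf, never lifting or tipping them, and steer round the cups, jars and dipper without disturbing them.

Things in the scene. Friction and masses are not known exactly. Their poses are not given: they have to be found in the camera images.
- salt_cellar: round marble salt cellar with a wooden lid (one piece), 96 mm across, 34 mm high, and on the lid a round wooden knob 32 mm across from z = 34 to 62 mm. About 0.6 kg. Origin: centre of the underside, z up. It starts on the blue mat, where the egg tray belongs.
- egg_tray: cream oblong egg tray with four dark egg hollows, 140 (x) x 80 (y) x 16 mm, and over its middle an upright steel carrying handle: a bar 64 mm long (x), 16 mm thick (y), from z = 42 to 62 mm, on two posts. About 0.5 kg. Origin: centre of the underside. It starts on the cork mat, where the butter dish belongs.
- butter_dish: glass butter dish with its lid clipped shut (one piece): foot 140 (x) x 80 (y) x 12 mm, lid 122 x 66 mm up to z = 36 mm, and on it a steel bar handle 60 mm long (x), 16 mm thick (y), from z = 36 to 62 mm. About 0.6 kg. Origin: centre of the underside. It starts on the bare shelf.
- round_mat: round white mat, 140 mm across, under 1 mm thick, fixed on the shelf and no step to slide over. Origin: its centre. Home of the salt cellar.
- blue_mat: oblong blue mat, 170 (x) x 110 (y) mm, under 1 mm thick, fixed, no step. Origin: its centre, x along its long side. Home of the egg tray (either way round).
- cork_mat: oblong brown cork mat, 170 (x) x 110 (y) mm, under 1 mm thick, fixed, no step. Origin: its centre, x along its long side. Home of the butter dish (either way round).
- measuring_cups: bystander: four nested steel measuring cups, 80 mm across, 45 mm high, origin under the cup's centre; the stacked handles run along +x to 90 mm from the origin, up to 52 mm high
- jam_jar: bystander: amber jam jar, 68 mm across, 85 mm high, origin: centre of the underside
- honey_jar: bystander: amber honey jar with a brass-coloured cap, 60 mm across, 95 mm high, origin: centre of the underside
- egg_cup_a: bystander: white egg cup, 40 mm across, 46 mm high, origin: centre of the underside
- egg_cup_b: bystander: blue egg cup, 40 mm across, 46 mm high, origin: centre of the underside
- honey_dipper: bystander: wooden honey dipper lying on its white rest, 50 (x) x 150 (y) x 35 mm, origin: centre of the underside. Farther back than it (beyond x = 0.82 m) stand a cream egg cooker and two canisters, fixed, up to 170 mm high; a toaster and a kettle stand at the far sides (|y| over 0.55 m), up to 240 mm high
Not all that is in view belongs to the job. What is shaped like the butter_dish but green or turquoise is not meant.

How it is judged:
At the end, for the whole second after the job is handed in: Each of the three things rests flat on the shelf (underside below 6 mm, tilt under 0.06 rad) and still, its centre within 20 mm of its own mat's centre; the egg tray's and the butter dish's long sides are within 0.16 rad of their mat's long side, either way round (horizontal distance between salt_cellar and round_mat below 0.02 m and height (world z) of each of salt_cellar, egg_tray, butter_dish below 0.006 m and angle between each of salt_cellar, egg_tray, butter_dish's own z axis and vertical below 0.06 rad and linear speed of each of salt_cellar, egg_tray, butter_dish below 0.02 m/s and horizontal distance between egg_tray and blue_mat below 0.02 m and angle between the x axis of egg_tray and the x axis of blue_mat, either way round below 0.16 rad and horizontal distance between butter_dish and cork_mat below 0.02 m and angle between the x axis of butter_dish and the x axis of cork_mat, either way round below 0.16 rad); the robot touches nothing.
It fails at once if the salt cellar is lifted more than 12 mm or tipped more than 0.15 rad (height (world z) of salt_cellar above 0.012 m or angle between salt_cellar's own z axis and vertical above 0.15 rad).
It fails at once if the egg tray is lifted more than 12 mm or tipped more than 0.15 rad (height (world z) of egg_tray above 0.012 m or angle between egg_tray's own z axis and vertical above 0.15 rad).
It fails at once if the butter dish is lifted more than 12 mm or tipped more than 0.15 rad (height (world z) of butter_dish above 0.012 m or angle between butter_dish's own z axis and vertical above 0.15 rad).
It fails at once if a bystander (cups, jam jar, honey jar, egg cups, honey dipper) is shifted more than 20 mm or tipped over (distance of any of measuring_cups, jam_jar, honey_jar, egg_cup_a, egg_cup_b, honey_dipper from where it was at the start of the episode above 0.02 m or angle between any of measuring_cups, jam_jar, honey_jar, egg_cup_a, egg_cup_b, honey_dipper's own z axis and vertical above 0.3 rad).
It also fails if it takes over 72 s, if anything falls off the work surface, if the arm or the gripper's body presses on something with over 40 N, if the wrist force passes 120 N, or if a joint passes its speed limit or range.

## Working session

There is one attempt and no reset: what is moved stays moved. The work goes in short steps, Python scripts to look and compute and a shell command to move; the robot and the scene stay as the last step left them, time stands still between calls to the robot, and variables do not carry over. Pictures are saved under pics/ and viewed, about 8 in all and at most 12, crops included, and the job is handed in when it is done.

```bash
mkdir -p pics; cat > h.py <<'E'
import numpy as np, cv2
from bench import r
def shot(n,f=None):
    c=r.camera(n)
    if f: cv2.imwrite('pics/'+f,c['pixels'])
    np.savez(''+n+'.npz',**{k:np.asarray(v) for k,v in c.items()})
    return c
def load(n): return np.load(''+n+'.npz')
def pt(c,u,v,z=None):
    K=c['K']; D=np.array([float(c['k1']),0,0,0])
    s=cv2.undistortPoints(np.array([[[u,v]]],float),K,D)[0,0]
    d=np.array([s[0],s[1],1]); R=c['R'];t=c['t']
    if z is None:
        return R.T@(d*c['z_map'][int(round(v)),int(round(u))]-t)
    o=-R.T@t; w=R.T@d
    return o+w*(z-o[2])/w[2]
def cloud(c):
    h,w=c['z_map'].shape
    uv=np.stack(np.meshgrid(np.arange(w),np.arange(h)),-1).reshape(-1,1,2).astype(float)
    s=cv2.undistortPoints(uv,c['K'],np.array([float(c['k1']),0,0,0]))[:,0]
    Z=c['z_map'].reshape(-1,1)
    P=(np.c_[s,np.ones(len(s))]*Z-c['t'])@c['R']
    P[Z[:,0]==0]=np.nan
    return P.reshape(h,w,3)
E
python3 - <<'E'
from h import *
a=shot('top','top0.png');b=shot('scene','scene0.png')
print(r.nose_length,r.read_state()['ee_pos'],r.read_state()['eef_rot'],a['k1'],a['K'][0,0],-a['R'].T@a['t'])
P=cloud(a);
# ortho top view map: 1mm... x up, y left
cv2.imwrite('pics/top0b.png',cv2.resize(a['pixels'],(800,600),interpolation=cv2.INTER_CUBIC))
E
```

```text
0.025 [ 0.14227337 -0.60824667  0.246809  ] [ 7.83506956e-01 -6.21382647e-01 -5.42110789e-04 -4.02270273e-04] -0.07874813033118541 377.6715334102354 [0.27890383 0.0307584  1.26995117]
```

View pics/top0b.png

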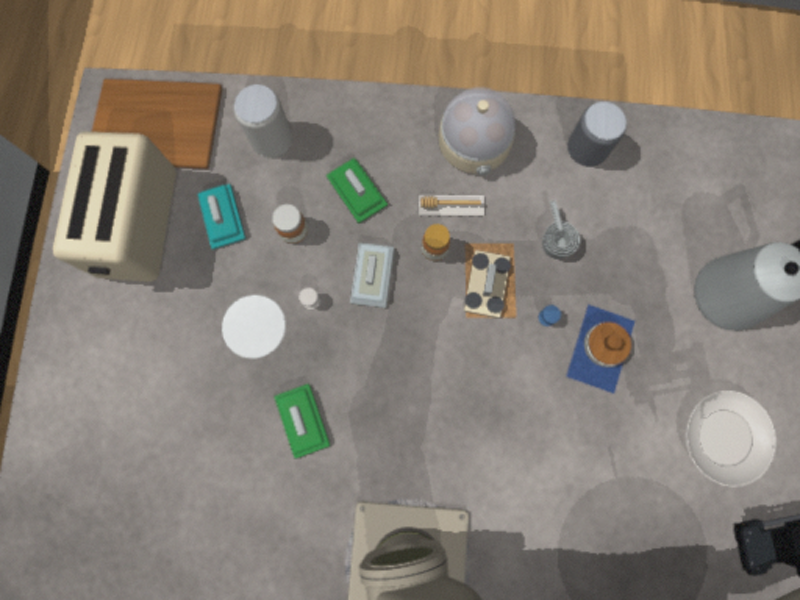

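View pics/scene0.png

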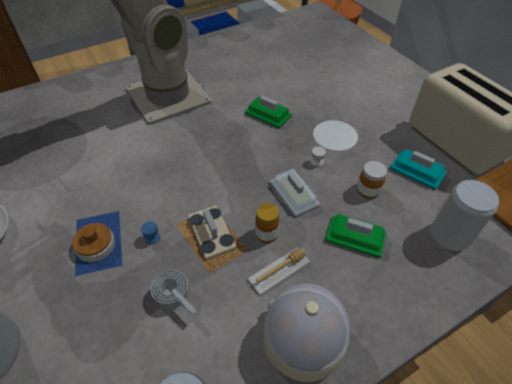

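The top view (800x600) shows the butter-dish candidates: glass at (372,275), green at (357,189) and (302,420), turquoise at (221,215). I choose the glass one. The egg tray is at (488,284) on cork, the salt cellar at (609,345) on blue, and the round mat at (254,326). The plate at (730,437) isn't a mat. Next I rectify the picture as a close crop and measure.

```bash
cat >> h.py <<'E'
def ortho(c,x0,x1,y0,y1,s,z=0.):
    # image rows: x from x1 down to x0 ; cols: y from y1 down to y0 ; s px/m
    X=x1-np.arange(int((x1-x0)*s))/s; Y=y1-np.arange(int((y1-y0)*s))/s
    G=np.stack(np.broadcast_arrays(X[:,None],Y[None,:],np.float64(z)),-1).reshape(-1,3)
    uv,_=cv2.projectPoints(G,cv2.Rodrigues(c['R'])[0],c['t'],c['K'],np.array([float(c['k1']),0,0,0]))
    m=uv.reshape(len(X),len(Y),2).astype(np.float32)
    return cv2.remap(c['pixels'],m[...,0],m[...,1],cv2.INTER_CUBIC)
def rect(P):
    (cx,cy),(w,h),a=cv2.minAreaRect((P[:,:2]*1000).astype(np.float32))
    if w<h: a+=90;w,h=h,w
    return np.round([cx,cy,w,h,(a+90)%180-90],1)
E
python3 - <<'E'
from h import *
c=load('top');P=cloud(c);img=c['pixels'].astype(int)
B,G,R=img[...,0],img[...,1],img[...,2]
x,y,z=P[...,0],P[...,1],P[...,2]
work=(x>.3)&(x<.82)&(abs(y)<.5)
# blobs above 15mm
m=((z>.013)&work).astype(np.uint8)
n,l,s,_=cv2.connectedComponentsWithStats(m)
for i in range(1,n):
    if s[i,4]<40: continue
    q=P[l==i]; zt=np.percentile(q[:,2],98)
    print('blob',rect(q),'ztop',round(zt,3),s[i,4],'mean top',rect(q[q[:,2]>zt-.01]), np.round(q[q[:,2]>zt-.01].mean(0),3))
low=z<.008
def show(nm,m):
    n,l,s,_=cv2.connectedComponentsWithStats(m.astype(np.uint8)); i=1+np.argmax(s[1:,4]); print(nm,rect(P[l==i]),s[i,4],np.round(P[l==i].mean(0),4))
show('blue',(B>R+30)&(B>G+15)&work&low)
show('white',(np.minimum(B,R)>150)&work&low&(y>.2))
show('cork',(R>B+25)&work&low&(y<.1))
o=ortho(c,.30,.82,-.40,.40,1000)
for k in range(0,800,100): cv2.line(o,(k,0),(k,6),(0,0,255),1)
for k in range(20,520,100): cv2.line(o,(0,k),(6,k),(0,0,255),1)
cv2.imwrite('pics/orth0.png',o)
E
```

```text
blob [788.6 176.2 127.1  78.4  37.6] ztop 0.063 576 mean top [792.9 180.   60.7  16.8  34.4] [0.793 0.18  0.061]
blob [706.5 478.1 135.   74.5  22.7] ztop 0.063 574 mean top [707.2 482.2  58.5  16.6  23.8] [0.705 0.48  0.06 ]
blob [775.9 -34.4 135.8  22.7 -81.8] ztop 0.037 157 mean top [771.6 -33.8 129.4  19.7 -87.2] [ 0.771 -0.005  0.031]
blob [ 721.5 -267.8  123.3   78.1   37.8] ztop 0.054 451 mean top [ 725.6 -282.2  125.8   72.5    1. ] [ 0.722 -0.278  0.048]
blob [685.1 310.4  62.6  61.1   3. ] ztop 0.09 402 mean top [689.8 312.9  56.2  55.1  39. ] [0.689 0.313 0.085]
blob [665.8  -7.7  56.6  56.3 -44.7] ztop 0.098 342 mean top [669.   -8.5  51.6  50.7 -35.3] [ 0.669 -0.008  0.094]
blob [596.9 126.3 137.2  76.4  -2.1] ztop 0.063 738 mean top [597.1 125.7  60.2  15.9  -1.8] [0.596 0.125 0.061]
blob [ 595.5 -129.1  139.8   85.4   -7. ] ztop 0.064 878 mean top [ 596.6 -128.8   65.    15.7   -7.4] [ 0.595 -0.128  0.062]
blob [527.5 253.5  38.5  37.7  52.6] ztop 0.049 120 mean top [529.2 255.6  38.1  37.6   8.9] [0.529 0.255 0.045]
blob [ 531.8 -265.1   38.1   37.6   63.1] ztop 0.051 125 mean top [ 531.8 -265.4   37.6   37.4  -25.4] [ 0.532 -0.265  0.046]
blob [ 481.7 -392.3   91.8   90.9  -18.7] ztop 0.064 632 mean top [ 480.7 -394.    29.6   27.4  -20. ] [ 0.48  -0.394  0.061]
blob [307.9 262.9  70.8  47.4 -61.9] ztop 0.039 172 mean top [315.7 261.7  66.2  32.6 -85.1] [0.313 0.258 0.035]
blue [ 474.6 -385.8  169.3  108.9  -15.5] 849 [ 0.4641 -0.3751  0.0011]
white [463.7 374.8 144.  139.9   6.3] 1340 [ 0.4626  0.3754 -0.    ]
cork [ 609.3 -136.5  173.7  114.     3.9] 553 [ 0.6275 -0.1489  0.001 ]
```

View pics/orth0.png

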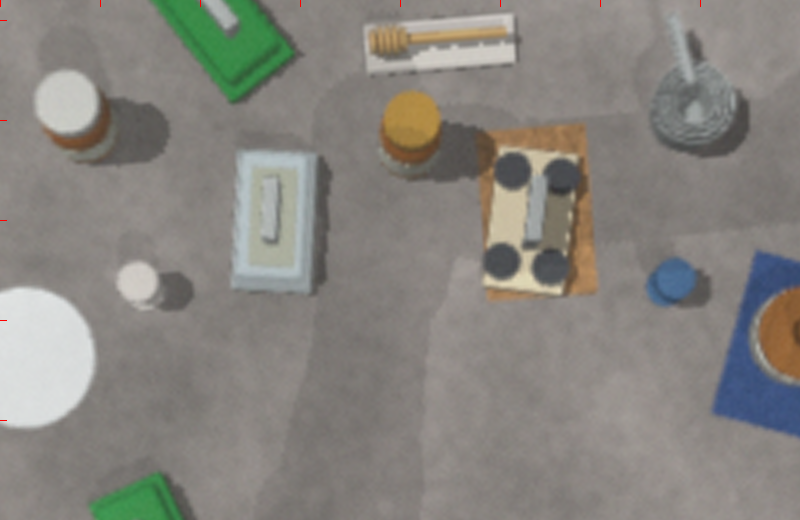

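The rectified view (col=(0.4−y)·1000, row=(0.82−x)·1000) confirms the glass butter dish at (275,222), the cork mat centre at about (536,212) and the tray on it. The honey jar at about (408,154) is the tight neighbour.

Estimates:
- **Salt:** (.481,−.393) → (.463,.375)
- **Tray:** (.596,−.129,−7.2°) → (.475,−.386,−15.5°)
- **Butter:** (.597,.126,−2°) → (.608,−.136,4.2°)

First I go above the salt knob.

```bash
python3 -m creep '[{"x":0.02,"y":0.05,"z":0},{"x":0.06,"y":0.09,"z":0},{"x":0.11,"y":0.12,"z":0},{"x":0.16,"y":0.15,"z":-0.02},{"x":0.21,"y":0.18,"z":-0.04},{"x":0.26,"y":0.2,"z":-0.06},{"x":0.3,"y":0.216,"z":-0.09},{"x":0.339,"y":0.216,"z":-0.12},{"x":0.339,"y":0.216,"z":-0.128},{"x":0.339,"y":0.216,"z":-0.128},{"x":0.339,"y":0.216,"z":-0.128}]' 0.06 20
python3 - <<'E'
from h import *
s=r.read_state();print(s['time'],s['ee_pos'],s['joint_positions'],s['ft_force'])
c=shot('scene');cv2.imwrite('pics/s1.png',cv2.resize(c['pixels'][150:350,0:260],(780,600)))
E
```

```text
0.1 [ 0.14227337 -0.60824667  0.246809  ] [ 1.31843244  0.33282994 -0.06471027  1.46088084  0.0215836   1.34992672
 -0.08850606] [ 0.25335729 -0.00523764 -0.15085902]invalid input at $[0]: expected keys x, y, z, spin
```

View pics/s1.png

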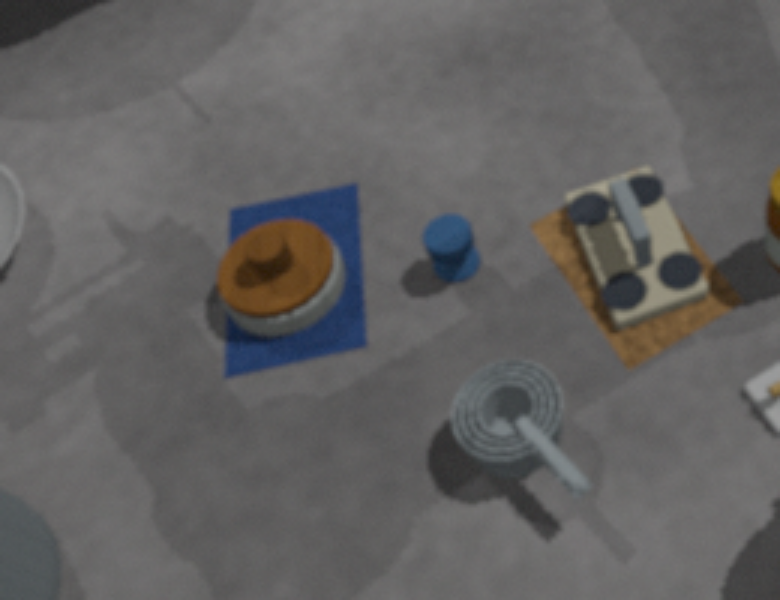

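The rows need all four keys, so the arm didn't move. The crop shows the salt cellar untouched on the blue mat, with its knob at crop (266,250) and the blue cup at (450,245).

```bash
python3 -m creep '[{"x":0.02,"y":0.05,"z":0,"spin":0},{"x":0.06,"y":0.09,"z":0,"spin":0},{"x":0.11,"y":0.12,"z":0,"spin":0},{"x":0.16,"y":0.15,"z":-0.02,"spin":0},{"x":0.21,"y":0.18,"z":-0.04,"spin":0},{"x":0.26,"y":0.2,"z":-0.06,"spin":0},{"x":0.3,"y":0.216,"z":-0.09,"spin":0},{"x":0.339,"y":0.216,"z":-0.12,"spin":0},{"x":0.339,"y":0.216,"z":-0.128,"spin":0},{"x":0.339,"y":0.216,"z":-0.128,"spin":0},{"x":0.339,"y":0.216,"z":-0.128,"spin":0}]' 0.06 20
python3 - <<'E'
from h import *
s=r.read_state();print(s['time'],s['ee_pos'],s['joint_positions'],s['ft_force'],s['width'])
c=shot('scene');cv2.imwrite('pics/s2.png',cv2.resize(c['pixels'][150:350,0:260],(780,600)))
E
```

```text
time: 1.52
ee_pos: [0.4806, -0.3937, 0.1207]
eef_rot: [0.783, -0.622, 0.001, 0.0]
ft_force: [0.0, 0.1, 0.6]
width: 0.0601
1.525 [ 0.48064353 -0.39367294  0.12071087] [ 0.84516359  0.4368046  -0.29648299  1.60697655  0.13888208  1.11713733
 -0.82851032] [0.01075502 0.11120913 0.60907016] 0.06008841979838226
```

View pics/s2.png

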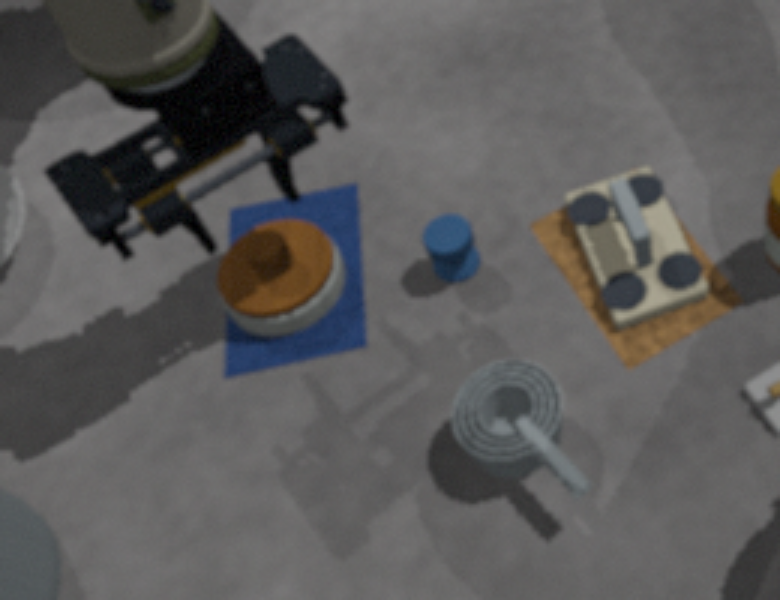

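The fingers are at crop (205,235) and (290,185), either side of the knob once their height is taken out. I descend to TCP z≈0.063 and close.

```bash
python3 -m creep '[{"x":0,"y":0,"z":-0.025,"spin":0},{"x":0,"y":0,"z":-0.045,"spin":0},{"x":0,"y":0,"z":-0.057,"spin":0},{"x":0,"y":0,"z":-0.057,"spin":0},{"x":0,"y":0,"z":-0.057,"spin":0}]'
python3 -m creep '[{"x":0,"y":0,"z":0,"spin":0},{"x":0,"y":0,"z":0,"spin":0},{"x":0,"y":0,"z":0,"spin":0},{"x":0,"y":0,"z":0,"spin":0},{"x":0,"y":0,"z":0,"spin":0},{"x":0,"y":0,"z":0,"spin":0}]' 0.02 20
```

```text
time: 2.2
ee_pos: [0.4818, -0.3929, 0.0633]
eef_rot: [0.784, -0.621, 0.001, -0.0]
ft_force: [0.4, 1.4, 0.4]
width: 0.06
time: 2.95
ee_pos: [0.4815, -0.3929, 0.0628]
eef_rot: [0.783, -0.621, 0.0, 0.0]
ft_force: [0.6, -2.5, 1.5]
width: 0.0314
```

The grip holds at 31.4 mm, the knob's width. Now I slide the cellar at x≈0.44.

```bash
python3 -m creep '[{"x":-0.01,"y":0,"z":0,"spin":0},{"x":-0.025,"y":0.005,"z":0,"spin":0},{"x":-0.04,"y":0.015,"z":0,"spin":0},{"x":-0.043,"y":0.035,"z":0,"spin":0},{"x":-0.043,"y":0.06,"z":0,"spin":0},{"x":-0.043,"y":0.09,"z":0,"spin":0},{"x":-0.043,"y":0.12,"z":0,"spin":0},{"x":-0.043,"y":0.15,"z":0,"spin":0},{"x":-0.043,"y":0.18,"z":0,"spin":0},{"x":-0.043,"y":0.21,"z":0,"spin":0},{"x":-0.043,"y":0.24,"z":0,"spin":0},{"x":-0.043,"y":0.27,"z":0,"spin":0}]'
```

```text
time: 4.45
ee_pos: [0.4376, -0.1227, 0.0627]
eef_rot: [0.783, -0.622, 0.0, 0.001]
ft_force: [-0.1, -4.0, 2.9]
width: 0.0315
```

```bash
python3 -m creep '[{"x":0,"y":0.03,"z":0,"spin":0},{"x":0,"y":0.06,"z":0,"spin":0},{"x":0,"y":0.09,"z":0,"spin":0},{"x":0,"y":0.12,"z":0,"spin":0},{"x":0,"y":0.15,"z":0,"spin":0},{"x":0,"y":0.18,"z":0,"spin":0},{"x":0,"y":0.21,"z":0,"spin":0},{"x":0,"y":0.24,"z":0,"spin":0},{"x":0,"y":0.27,"z":0,"spin":0},{"x":0,"y":0.3,"z":0,"spin":0},{"x":0,"y":0.33,"z":0,"spin":0},{"x":0,"y":0.36,"z":0,"spin":0}]'
python3 -m creep '[{"x":0,"y":0.03,"z":0,"spin":0},{"x":0,"y":0.06,"z":0,"spin":0},{"x":0.005,"y":0.085,"z":0,"spin":0},{"x":0.012,"y":0.11,"z":0,"spin":0},{"x":0.02,"y":0.13,"z":0,"spin":0},{"x":0.025,"y":0.138,"z":0,"spin":0},{"x":0.025,"y":0.138,"z":0,"spin":0},{"x":0.025,"y":0.138,"z":0,"spin":0}]'
```

```text
time: 5.95
ee_pos: [0.4385, 0.2359, 0.0627]
eef_rot: [0.783, -0.622, 0.001, 0.001]
ft_force: [0.4, -9.1, 8.4]
width: 0.0313
time: 6.95
ee_pos: [0.4631, 0.375, 0.0627]
eef_rot: [0.784, -0.621, 0.0, 0.0]
ft_force: [-0.9, -0.4, 4.2]
width: 0.0314
```

```bash
python3 -m creep '[{"x":0,"y":0,"z":0,"spin":0},{"x":0,"y":0,"z":0,"spin":0},{"x":0,"y":0,"z":0,"spin":0},{"x":0,"y":0,"z":0.03,"spin":0},{"x":0,"y":0,"z":0.07,"spin":0},{"x":0,"y":0,"z":0.1,"spin":0}]' 0.06
python3 -m creep '[{"x":0,"y":-0.04,"z":0,"spin":0},{"x":0.01,"y":-0.09,"z":0,"spin":-2},{"x":0.02,"y":-0.14,"z":0,"spin":-4},{"x":0.04,"y":-0.19,"z":0,"spin":-6},{"x":0.06,"y":-0.24,"z":0,"spin":-8},{"x":0.08,"y":-0.29,"z":0,"spin":-11},{"x":0.1,"y":-0.34,"z":0,"spin":-14},{"x":0.12,"y":-0.39,"z":0,"spin":-17},{"x":0.133,"y":-0.44,"z":0,"spin":-20},{"x":0.133,"y":-0.48,"z":0,"spin":-20},{"x":0.133,"y":-0.504,"z":0,"spin":-20},{"x":0.133,"y":-0.504,"z":0,"spin":-20}]' 0.05
python3 - <<'E'
from h import *
c=shot('scene');cv2.imwrite('pics/s3.png',c['pixels'])
c=shot('top');P=cloud(c);z=P[...,2]
for n,x,y,w in (('salt',.463,.375,.06),):
    q=P[(abs(P[...,0]-x)<w)&(abs(P[...,1]-y)<w)&(z>.02)]; print(n,rect(q),rect(q[q[:,2]>.05]))
E
```

```text
time: 7.7
ee_pos: [0.4635, 0.3756, 0.1641]
eef_rot: [0.784, -0.621, 0.0, -0.0]
ft_force: [-0.1, 1.3, -1.0]
width: 0.0596
time: 9.2
ee_pos: [0.596, -0.131, 0.1622]
eef_rot: [-0.662, 0.749, -0.0, -0.0]
ft_force: [-0.1, -0.1, -0.4]
width: 0.0499
salt [461.7 373.   91.3  90.    7.8] [462.7 371.4  30.   29.7   8. ]
```

View pics/s3.png

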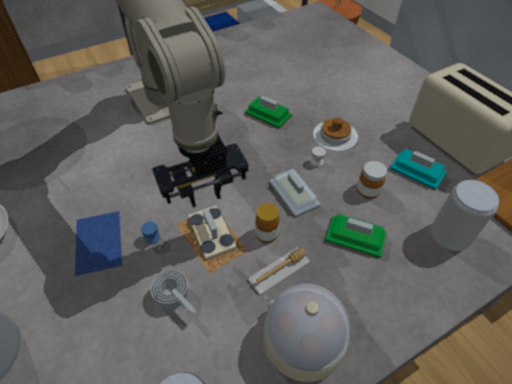

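The salt cellar now sits on the round mat at (336,131), and the gripper is above the tray at (210,220). With the blue mat uncovered I remeasure it, then grasp the tray.

```bash
python3 - <<'E'
from h import *
c=load('top');P=cloud(c);img=c['pixels'].astype(int);B,G,R=img[...,0],img[...,1],img[...,2]
m=((B>R+30)&(B>G+15)&(abs(P[...,0]-.475)<.12)&(P[...,1]<-.29)&(P[...,1]>-.5)).astype(np.uint8)
n,l,s,_=cv2.connectedComponentsWithStats(m); i=1+np.argmax(s[1:,4]); print(rect(P[l==i]),P[l==i].mean(0))
E
python3 -m creep '[{"x":0,"y":0.001,"z":-0.04,"spin":0},{"x":0,"y":0.001,"z":-0.075,"spin":0},{"x":0,"y":0.001,"z":-0.098,"spin":0},{"x":0,"y":0.001,"z":-0.098,"spin":0},{"x":0,"y":0.001,"z":-0.098,"spin":0}]'
python3 -m creep '[{"x":0,"y":0,"z":0,"spin":0},{"x":0,"y":0,"z":0,"spin":0},{"x":0,"y":0,"z":0,"spin":0},{"x":0,"y":0,"z":0,"spin":0},{"x":0,"y":0,"z":0,"spin":0},{"x":0,"y":0,"z":0,"spin":0}]' 0.005 25
```

```text
[ 474.  -385.4  169.   108.5  -15.1] [ 0.47743414 -0.39215977  0.00129613]
time: 9.93
ee_pos: [0.5972, -0.1266, 0.0658]
eef_rot: [-0.664, 0.748, -0.0, 0.001]
ft_force: [0.4, 0.4, 0.9]
width: 0.0498
time: 10.68
ee_pos: [0.5964, -0.1278, 0.0647]
eef_rot: [-0.664, 0.748, -0.0, -0.0]
ft_force: [0.6, 0.4, 1.3]
width: 0.0159
```

```bash
python3 -m creep '[{"x":-0.015,"y":0,"z":0,"spin":0},{"x":-0.04,"y":0,"z":0,"spin":0},{"x":-0.07,"y":0,"z":0,"spin":0},{"x":-0.1,"y":0,"z":0,"spin":0},{"x":-0.13,"y":-0.005,"z":0,"spin":0},{"x":-0.155,"y":-0.015,"z":0,"spin":0},{"x":-0.175,"y":-0.035,"z":0,"spin":0},{"x":-0.178,"y":-0.06,"z":0,"spin":0},{"x":-0.178,"y":-0.09,"z":0,"spin":0},{"x":-0.178,"y":-0.12,"z":0,"spin":0},{"x":-0.178,"y":-0.15,"z":0,"spin":-2},{"x":-0.178,"y":-0.18,"z":0,"spin":-4}]'
python3 -m creep '[{"x":0,"y":-0.03,"z":0,"spin":-2},{"x":0.003,"y":-0.055,"z":0,"spin":-4},{"x":0.015,"y":-0.07,"z":0,"spin":-4.5},{"x":0.03,"y":-0.0775,"z":0,"spin":-4.5},{"x":0.046,"y":-0.0775,"z":0,"spin":-4.5},{"x":0.056,"y":-0.0775,"z":0,"spin":-4.5},{"x":0.056,"y":-0.0775,"z":0,"spin":-4.5},{"x":0.056,"y":-0.0775,"z":0,"spin":-4.5}]'
```

```text
time: 12.18
ee_pos: [0.4187, -0.3073, 0.0645]
eef_rot: [-0.637, 0.771, 0.001, 0.0]
ft_force: [0.5, 5.1, 4.1]
width: 0.0158
time: 13.18
ee_pos: [0.4748, -0.385, 0.0646]
eef_rot: [-0.607, 0.795, -0.0, 0.0]
ft_force: [2.5, -1.0, 0.4]
width: 0.0156
```

```bash
python3 -m creep '[{"x":0,"y":0,"z":0,"spin":0},{"x":0,"y":0,"z":0,"spin":0},{"x":0,"y":0,"z":0,"spin":0},{"x":0,"y":0,"z":0.03,"spin":0},{"x":0,"y":0,"z":0.07,"spin":0},{"x":0,"y":0,"z":0.1,"spin":0}]' 0.05
python3 -m creep '[{"x":0,"y":0.04,"z":0,"spin":0},{"x":0.01,"y":0.09,"z":0,"spin":2},{"x":0.02,"y":0.14,"z":0,"spin":4},{"x":0.04,"y":0.19,"z":0,"spin":6},{"x":0.06,"y":0.24,"z":0,"spin":8},{"x":0.08,"y":0.29,"z":0,"spin":10},{"x":0.1,"y":0.34,"z":0,"spin":12},{"x":0.115,"y":0.39,"z":0,"spin":13.3},{"x":0.123,"y":0.44,"z":0,"spin":13.3},{"x":0.123,"y":0.485,"z":0,"spin":13.3},{"x":0.123,"y":0.511,"z":0,"spin":13.3},{"x":0.123,"y":0.511,"z":0,"spin":13.3}]'
python3 - <<'E'
from h import *
c=shot('top');P=cloud(c);z=P[...,2]
q=P[(abs(P[...,0]-.474)<.08)&(abs(P[...,1]+.385)<.06)&(z>.01)]; print(rect(q),rect(q[q[:,2]>.05]))
img=c['pixels'].astype(int);B,G,R=img[...,0],img[...,1],img[...,2]
m=((R>B+25)&(abs(P[...,0]-.608)<.12)&(abs(P[...,1]+.136)<.085)&(z<.008)).astype(np.uint8)
n,l,s,_=cv2.connectedComponentsWithStats(m); i=1+np.argmax(s[1:,4]); print('cork',rect(P[l==i]),P[l==i].mean(0))
cv2.imwrite('pics/t4.png',ortho(c,.30,.82,-.45,.40,940))
E
```

```text
time: 13.92
ee_pos: [0.4745, -0.3852, 0.1663]
eef_rot: [-0.606, 0.795, -0.001, 0.0]
ft_force: [0.2, -0.4, 0.2]
width: 0.0497
time: 15.42
ee_pos: [0.5968, 0.1287, 0.1646]
eef_rot: [-0.696, 0.718, 0.0, 0.0]
ft_force: [0.1, -1.3, 0.4]
width: 0.0503
[ 475.7 -386.4  138.5   84.9  -15.1] [ 475.2 -386.2   65.3   17.   -15.6]
cork [ 609.  -136.   174.2  113.2    3.8] [ 0.6078509  -0.1363923   0.00092237]
```

View pics/t4.png

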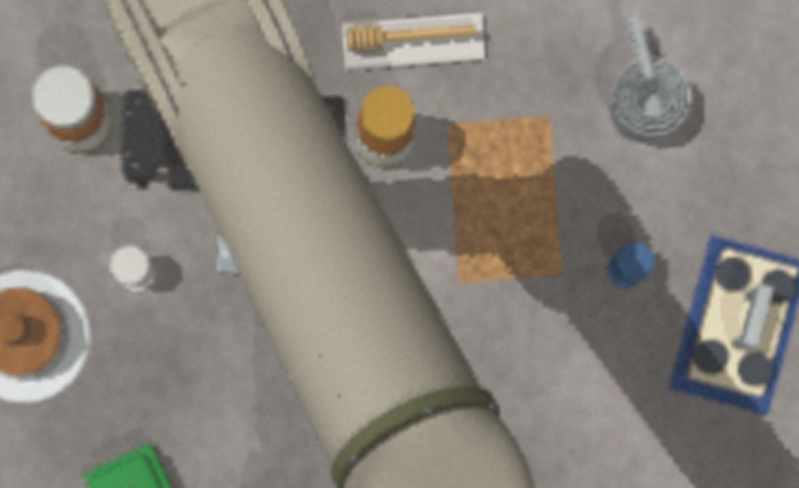

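The tray sits centred on the blue mat (745,325), and the salt cellar is on the round mat. The cork mat is clear, measured at (.6085,−.136, +3.9°). I grasp the butter dish.

```bash
python3 -m creep '[{"x":0,"y":0,"z":-0.04,"spin":0},{"x":0,"y":0,"z":-0.075,"spin":0},{"x":0,"y":0,"z":-0.1,"spin":0},{"x":0,"y":0,"z":-0.1,"spin":0},{"x":0,"y":0,"z":-0.1,"spin":0}]'
python3 -m creep '[{"x":0,"y":0,"z":0,"spin":0},{"x":0,"y":0,"z":0,"spin":0},{"x":0,"y":0,"z":0,"spin":0},{"x":0,"y":0,"z":0,"spin":0},{"x":0,"y":0,"z":0,"spin":0},{"x":0,"y":0,"z":0,"spin":0}]' 0.005 25
```

```text
time: 16.1
ee_pos: [0.5976, 0.1245, 0.0647]
eef_rot: [-0.694, 0.72, -0.0, -0.0]
ft_force: [-0.4, 0.2, 0.3]
width: 0.05
time: 16.85
ee_pos: [0.5974, 0.1261, 0.0646]
eef_rot: [-0.695, 0.719, 0.0, 0.0]
ft_force: [0.3, 1.3, 0.9]
width: 0.0161
```

```bash
python3 -m creep '[{"x":-0.015,"y":0,"z":0,"spin":0},{"x":-0.035,"y":0,"z":0,"spin":0},{"x":-0.055,"y":0,"z":0,"spin":0},{"x":-0.07,"y":-0.01,"z":0,"spin":0},{"x":-0.072,"y":-0.03,"z":0,"spin":0},{"x":-0.072,"y":-0.06,"z":0,"spin":0},{"x":-0.072,"y":-0.09,"z":0,"spin":0},{"x":-0.072,"y":-0.12,"z":0,"spin":0},{"x":-0.072,"y":-0.15,"z":0,"spin":0},{"x":-0.072,"y":-0.18,"z":0,"spin":0},{"x":-0.072,"y":-0.21,"z":0,"spin":1},{"x":-0.072,"y":-0.24,"z":0,"spin":3}]'
python3 -m creep '[{"x":0,"y":-0.015,"z":0,"spin":2},{"x":0.01,"y":-0.0215,"z":0,"spin":3},{"x":0.03,"y":-0.0215,"z":0,"spin":3},{"x":0.05,"y":-0.0215,"z":0,"spin":3},{"x":0.07,"y":-0.0215,"z":0,"spin":3},{"x":0.083,"y":-0.0215,"z":0,"spin":3},{"x":0.083,"y":-0.0215,"z":0,"spin":3},{"x":0.083,"y":-0.0215,"z":0,"spin":3}]'
python3 -m creep '[{"x":0,"y":0,"z":0,"spin":0},{"x":0,"y":0,"z":0,"spin":0},{"x":0,"y":0,"z":0,"spin":0},{"x":0,"y":0,"z":0.03,"spin":0},{"x":0,"y":0,"z":0.07,"spin":0},{"x":0,"y":0,"z":0.12,"spin":0},{"x":-0.05,"y":0,"z":0.15,"spin":0},{"x":-0.1,"y":-0.01,"z":0.18,"spin":0},{"x":-0.13,"y":-0.06,"z":0.2,"spin":0},{"x":-0.15,"y":-0.12,"z":0.2,"spin":0},{"x":-0.17,"y":-0.17,"z":0.2,"spin":0},{"x":-0.17,"y":-0.17,"z":0.2,"spin":0}]' 0.05
python3 - <<'E'
from h import *
c=shot('top');P=cloud(c);z=P[...,2]
for n,x,y in (('salt',.463,.375),('tray',.474,-.385),('butter',.608,-.136)):
    q=P[(abs(P[...,0]-x)<.085)&(abs(P[...,1]-y)<.055)&(z>.01)&(z<.075)]; print(n,rect(q),rect(q[q[:,2]>.05]))
cv2.imwrite('pics/t5.png',ortho(c,.30,.82,-.45,.40,940))
E
```

```text
time: 18.35
ee_pos: [0.5253, -0.1141, 0.0646]
eef_rot: [0.714, -0.701, -0.0, -0.0]
ft_force: [0.6, 2.6, -0.3]
width: 0.0156
time: 19.35
ee_pos: [0.6087, -0.1355, 0.0646]
eef_rot: [0.731, -0.682, 0.0, -0.0]
ft_force: [2.7, -0.1, -0.8]
width: 0.0158
time: 20.85
ee_pos: [0.4356, -0.31, 0.2643]
eef_rot: [0.729, -0.685, -0.0, 0.001]
ft_force: [-0.0, 0.4, 0.6]
width: 0.0502
salt [461.  373.1  92.6  91.4  18.4] [462.8 371.8  30.6  28.4 -12.6]
tray [ 475.4 -386.4  139.2   81.1  -15.4] [0. 0. 0. 0. 0.]
butter [ 606.8 -135.7  139.8   80.3    3.5] [ 607.9 -135.8   60.5   15.8    3.9]
```

View pics/t5.png

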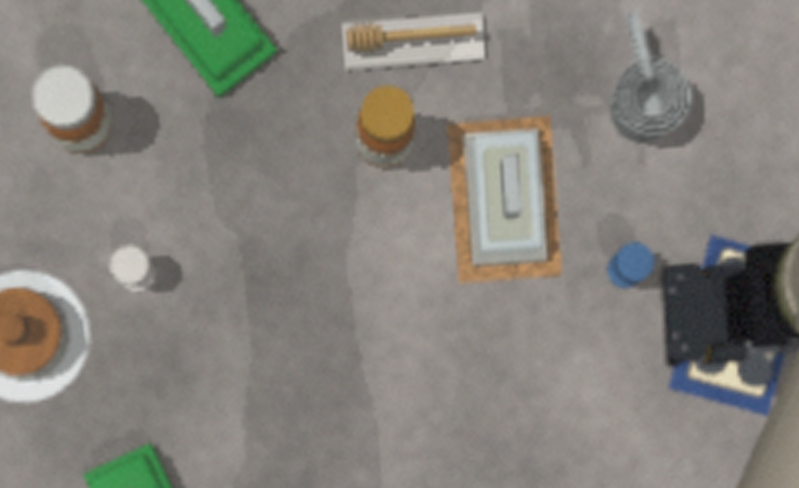

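The butter dish sits square in the cork mat at (508,195), the salt cellar is on the white mat at (20,330), and the bystanders look unmoved. The gripper is free and clear at z=0.26, so I hand in.

```bash
python3 -c "
from bench import r
print(r.read_state()['ft_force'],r.close_job())"
```

```text
the job is handed in; nothing more can be done
[1.18315102 0.20935509 0.53210434] None
```

I slid all three things onto their own mats, holding each by its knob or handle and never raising it. The job was handed in about 21 s into the 72 s allowed, with the gripper open and clear of everything. No verdict was reported.

| Thing | Distance from mat centre | Angle off the mat's long side |
|---|---|---|
| Salt cellar | about 3–4 mm | does not apply |
| Egg tray | about 2 mm | under 1° |
| Butter dish | about 1–2 mm | under 1° |

- **Bystanders:** the cups, jars, egg cups and dipper looked unmoved in the last picture. I compared them by eye only and did not remeasure them.
- **Handling forces:** the readings at the end of each move stayed below about 13 N.
- **Failed or incomplete checks:** my first move command was refused for a missing key and moved nothing. In the last picture the gripper hid part of the egg tray, including its handle. The tray's handle was measured clearly only in the picture before, and the part of the tray still visible agreed with it.

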